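# Set out the breakfast corner by the tap

### The job

Set out the breakfast corner on the marble ledge: stand the tall jar in the middle of the saucer and the steel salt shaker upright in the middle of the jar's lid, stand the egg cup upright on the marble midway between the saucer and the bowl and in line with their centres, and lay the wooden spatula flat across the top of the bowl, resting level on the rim on both sides with its balance point over the middle of the bowl. Leave the short jar, the tumbler and the nailbrush where they are.

Things in the scene. Friction and masses are not known exactly. Their poses are not given: they have to be found in the camera images.
- tall_jar: the tall screw-top jar, loose, to be moved: white plastic cylinder, diameter 60 mm up to 75 mm height, then a grey lid of diameter 56 mm; 95 mm tall in all, flat lid top. About 0.22 kg. Origin: centre of its underside, z up its axis. Starts standing on the marble.
- shaker: the salt shaker, loose, to be moved: plain steel cylinder, diameter 40 mm, 60 mm tall, flat top and bottom, with a dark ring at 45 mm. About 0.12 kg. Origin: centre of its underside, z up its axis. Starts standing on the marble.
- egg_cup: the egg cup, loose, to be moved: glazed dark blue ceramic, 62 mm tall; round foot of diameter 42 mm, thin stem, open cup whose outside is a straight cylinder of diameter 46 mm from 40 mm to 62 mm height (wall 4 mm). About 0.08 kg. Origin: centre of its underside, z up its axis. Starts standing on the marble.
- spatula: the wooden spatula, loose, to be moved, lying flat: 260 mm long. Straight handle 20 mm wide and 12 mm thick from x = -146 to +24 mm, then a blade 55 mm wide and 6 mm thick from +24 to +114 mm; the underside is one flat plane. About 0.06 kg. Origin: on the underside under the balance point (which is on the handle near the blade), x along its length towards the blade, y across, z up.
- saucer: the ceramic saucer, target, stands firm (does not slide): round, diameter 150 mm at its rim, 16 mm high, flat inner floor of diameter about 95 mm lying 5 mm above its underside. Origin: centre of its underside, on the marble; z up; its y axis lies along the line through the centres of saucer and bowl (either way).
- bowl: the orange plastic bowl, target, stands firm (does not slide): round, open, rim diameter 160 mm, wall 4 mm, rim 60 mm above its underside, empty. Its centre is 0.29 to 0.35 m from the saucer's. Origin: centre of its underside, on the marble; z up.
- short_jar: the short screw-top jar, loose bystander, to be left alone: same make as the tall jar, diameter 68 mm, 48 mm tall. Origin: centre of its underside, z up.
- tumbler: a green glass tumbler, loose bystander, to be left alone: rim diameter 72 mm, 85 mm tall, open. Origin: centre of its underside, z up.
- nailbrush: a wooden nailbrush, loose bystander, to be left alone, lying beyond the saucer and bowl: 80 mm along its y, 36 mm along its x, 40 mm high. Origin: centre of its underside, z up. (The top of the marble ledge on which everything stands is 20 mm above the table, at z = 0.02 m.)
Things that resemble listed ones, but are neither listed nor needed, are in the scene too. Leave any orange look-alike of the tall_jar alone. Of the things shaped like the egg_cup, the blue one is meant.

How it is judged:
By the outcome, as a careful person would: the job done as asked, in the order asked, and still so for the second after the job is handed in, with the robot touching nothing.
It also fails if it takes over 115 s, if anything falls off the work surface, if the arm or the gripper's body presses on something with over 40 N, if the wrist force passes 120 N, or if a joint passes its speed limit or range.

### The arm

A 6-joint arm with a two-finger parallel gripper is mounted at the origin on the work surface. World frame = base frame: x ahead of the robot, y to its left, z up, the work surface at z = 0. Lengths are in m, angles in degrees, forces in N, time in s.
With the tool pointing down it reaches from about 0.35 to 0.875 m from the base axis. Payload 4.2 kg.
Tool frame: the origin (TCP) lies between the finger pads; the fingertips stand 19 mm ahead of it and the grasp point (between the pads) is the TCP; z points along the fingers, y is the line along which they close (so a half turn about z gives the same grasp; the last joint's range is limited). The gripper opens to 87 mm and grips with 3 to 60 N. Pads are 19 mm wide; open, the fingers measure 117 mm over their backs; the gripper's body (75 mm by 190 mm) begins 51 mm behind the grasp point.
Start: joints at [78.071, 22.042, 0.453, 0, -68.411, -14.817], TCP at [0.281, 0.558, 0.242] pointing down, gripper open.
Joint ranges: [-179.83, 179.83], [-69.29, 118.12], [-61.27, 80.66], [-181.25, 117.63], [-171.15, -9.14], [-177.46, 177.46]. Speed limits (degrees/s): [159.86, 159.86, 180, 180, 180, 180].

### API

Orientations are given as a 3x3 rotation matrix whose columns are the frame's x, y, z axes.
In Python, from station import r gives the robot as it stands.
- The arm moves only by the tool drive_tool, never from a script. Its argument "steps" is one flat list of numbers, 7 for each row, row after row: the turn, a rotation vector about the tool's x, y, z in rad, then the shift along the tool's x, y, z in m, then the opening, from 0 (shut) to 1 (fully open). A call has 1 to 10 rows; each row shifts and turns the commanded pose from where the row before left it, along the tool's axes as they then stand; what a row does not reach is not made up. A row lasts 1/12 s, in which the tool goes at most 41.7 mm and 7.16 degrees, less where a joint would pass 70% of its speed; a pose out of reach is approached as far as the arm can. A call is refused whole if a number of a shift passes 0.0417 or a number of a turn 0.125, either way. A call with a gripper value outside its range is refused whole. The fingers move at their own pace and stop on an object; the grip force is fixed at half the most. Time passes only in rows, so rows that do not move let the fingers close. It gives the time, the measured TCP pose, the force, the opening and the grip force at its end, in the units of the state.
- r.sense(): the state, without advancing time (a new reading comes with each control period).
- r.capture(name): name is "side" or "top"; returns the picture (480x640x3 uint8, blue, green, red); there is no depth.
- r.camera_params(name): a dict with "camera_matrix" (3x3 intrinsics, pixels), "extrinsics" (4x4, takes a point from world to camera coordinates). Camera axes: x right, y down, z forward; pixel columns grow to the right and rows downward; lengths in m; the calibration is good to about 2 mm. A picture is of the moment at which its call begins. camera_params takes no time and is no camera call.
- r.finish_job(): hands the job in; it is judged then, once.
The state is a dict: "time_s": time; "joints": joint angles; "joint_velocities": joint speeds; "effort": joint torques, N m; "tcp_pos": TCP position; "ee_rot": TCP orientation; "wrist_force": force on the tool from outside, world axes, zero at the start; "moment": the same for the moment, N m; "gripper_width": opening from 0.0 (shut) to 1.0 (fully open); "gripper_force": force on a finger pad.
Only numpy, scipy, OpenCV 4.12 (cv2) and the standard library are available. Lean on these libraries where they do the work, as an engineer would, in place of code of your own. Each camera call takes 0.05 s, during which the arm holds its last target. There are 200 camera calls.

## Working session

There is one attempt and no reset: what is moved stays moved. The work goes in short steps, Python scripts to look and compute and a tool call to move; the robot and the scene stay as the last step left them, time stands still between calls to the robot, and variables do not carry over. Pictures are saved under pics/ and viewed, at most 14 in all, crops included, and the job is handed in when it is done.

Besides the shell and the picture viewer there is one more tool, called after "Emit:" as name(argument=value, ...) on one line, values as JSON. drive_tool: Moves the arm, as the interface text tells. Its arguments: {"type":"object","properties":{"steps":{"type":"array"}},"required":["steps"]}

```bash
ls; mkdir -p pics; python3 - <<'E'
from station import r
import cv2,json
s=r.sense();print(s['time_s'],s['tcp_pos'],s['ee_rot'],s['gripper_width'])
for n in('top','side'):
    cv2.imwrite(f'pics/{n}0.png',r.capture(n));p=r.camera_params(n);print(n,p['camera_matrix'],p['extrinsics'])
E
```

```text
pics
0.0 [0.28100297 0.55762882 0.24046885] [[ 8.92942880e-01 -4.50169123e-01 -8.79339494e-04]
 [-4.50169967e-01 -8.92940635e-01 -2.00563481e-03]
 [ 1.17676897e-04  2.18676955e-03 -9.99997602e-01]] 0.999161676635368
top [[614.30398387   0.         321.79507156]
 [  0.         614.30398387 245.86977822]
 [  0.           0.           1.        ]] [[ 0.01561781 -0.99987252  0.00332193 -0.01100845]
 [-0.99230788 -0.01590753 -0.1227682   0.53489212]
 [ 0.12280539 -0.001379   -0.99242981  1.34638463]
 [ 0.          0.          0.          1.        ]]
side [[493.24548864   0.         310.60910672]
 [  0.         493.24548864 242.45750171]
 [  0.           0.           1.        ]] [[ 0.72293162 -0.69051468 -0.0236505  -0.37340176]
 [-0.397551   -0.38773047 -0.83163591  0.2521996 ]
 [ 0.56508678  0.61061818 -0.55481741  0.94807375]
 [ 0.          0.          0.          1.        ]]
```

View pics/top0.png

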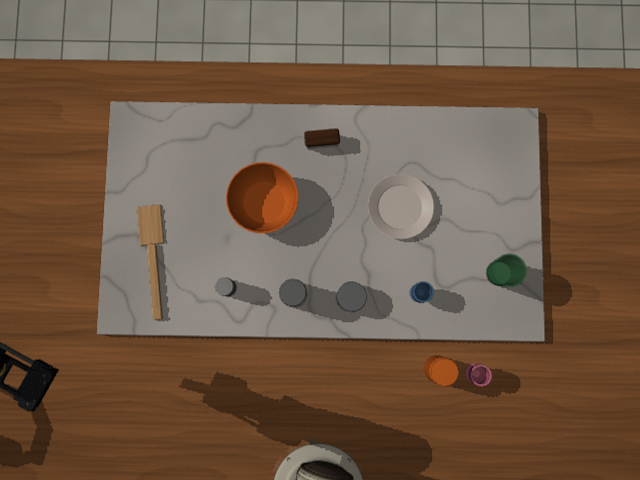

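View pics/side0.png

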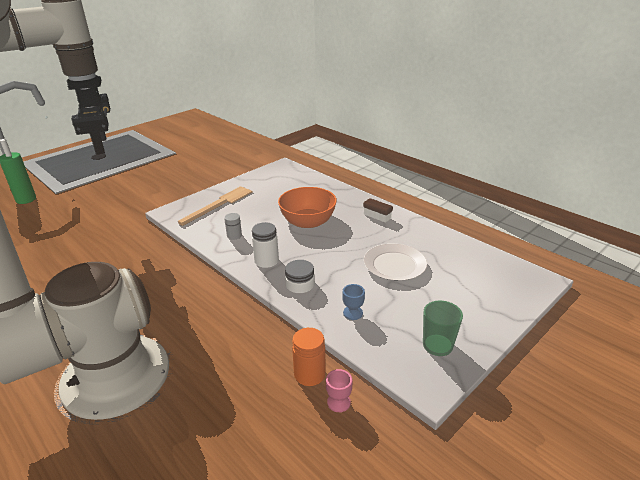

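Top view: bowl (262,198), saucer (401,207), spatula (152,262), shaker (226,287), nailbrush (322,137), tumbler (506,270). 
Tall-jar candidates are (292,293), (351,296) and the orange one at (441,370). In the side view (265,245) is white, tall and grey-lidded, so the tall jar is (292,293); (351,296) is the short jar. 
Egg-cup candidates are blue (422,292) and pink (480,375); blue is the one meant. I'll confirm both picks in one crop.

```bash
python3 - <<'E'
import cv2,numpy as np
t=cv2.imread('pics/top0.png');s=cv2.imread('pics/side0.png')
a=cv2.resize(t[265:395,205:505],None,fx=2.6,fy=2.6,interpolation=2)
b=cv2.resize(s[200:330,200:500],None,fx=2,fy=2,interpolation=2)
o=np.zeros((600,800,3),np.uint8);o[:a.shape[0],:a.shape[1]]=a;o[340:600,:600]=b
cv2.imwrite('pics/crop.png',o)
for x,y in[(226,285),(292,293),(351,296),(270,310),(260,296),(235,295),(285,190),(240,190),(401,207),(375,207),(380,240),(422,292),(415,285),(150,225),(155,280),(320,137)]: print((x,y),t[y,x])
E
```

```text
(226, 285) [109 112 112]
(292, 293) [81 82 82]
(351, 296) [82 84 84]
(270, 310) [129 135 142]
(260, 296) [84 88 94]
(235, 295) [87 91 95]
(285, 190) [ 30  79 169]
(240, 190) [ 8 38 84]
(401, 207) [136 146 157]
(375, 207) [100 108 116]
(380, 240) [130 136 142]
(422, 292) [69 52 36]
(415, 285) [99 75 52]
(150, 225) [ 77 116 149]
(155, 280) [ 73 108 141]
(320, 137) [18 28 50]
```

View pics/crop.png

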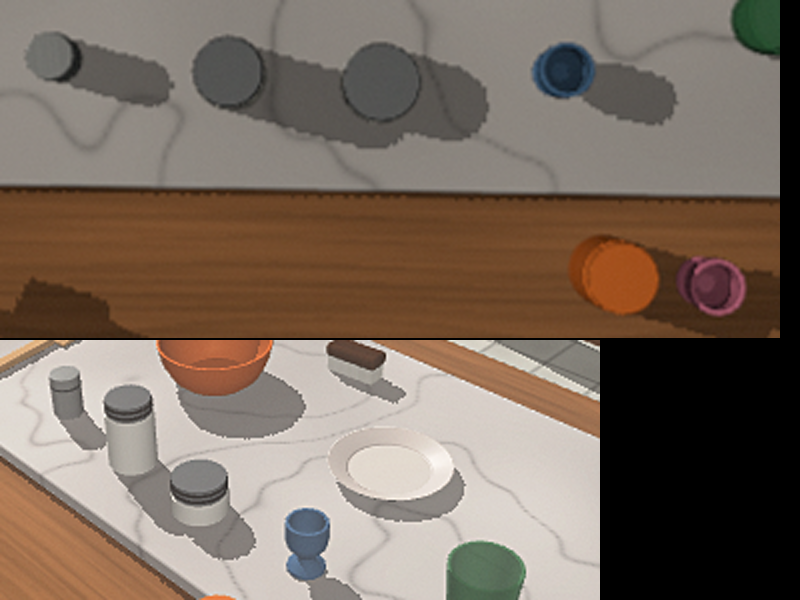

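The crop confirms it: the tall jar is at (292,293) with a white body and grey lid, and the blue egg cup is at (422,292). Next I measure everything.

```bash
cat >h.py <<'E'
import cv2,numpy as np
from station import r
def ray(n,px,z):
    p=r.camera_params(n);K=np.array(p['camera_matrix']);E=np.array(p['extrinsics'])
    R,t=E[:3,:3],E[:3,3];d=R.T@np.linalg.inv(K)@np.array([px[0],px[1],1.]);c=-R.T@t
    return (c+d*(z-c[2])/d[2])
def masks(im):
    f=im.astype(int);B,G,R=f[...,0],f[...,1],f[...,2]
    return dict(grey=(R-B<6)&(R-B>-6)&(R>60),blue=(B-R>12),orange=(R-B>50)&(R>2*G-5),wood=(R-B>35)&(R<2*G-5))
def blobs(m,roi,amin=60):
    x0,y0,x1,y1=roi;w=np.zeros(m.shape,np.uint8);w[y0:y1,x0:x1]=m[y0:y1,x0:x1]*255
    w=cv2.morphologyEx(w,cv2.MORPH_OPEN,np.ones((3,3),np.uint8))
    return [c for c in cv2.findContours(w,cv2.RETR_EXTERNAL,cv2.CHAIN_APPROX_NONE)[0] if cv2.contourArea(c)>amin]
def circ(n,c,z):
    P=np.array([ray(n,p,z)[:2] for p in cv2.convexHull(c)[:,0]+0.]);e=cv2.fitEllipse((P*1000).astype(np.float32))
    return np.round(e[0],1),np.round(e[1],1)
E
python3 - <<'E'
from h import *
t=cv2.imread('pics/top0.png');s=cv2.imread('pics/side0.png');M=masks(t);S=masks(s)
for nm,roi,z in[('shaker',(205,265,250,310),.08),('tall',(265,270,320,315),.115),('short',(325,275,375,320),.068)]:
    for c in blobs(M['grey'],roi): print(nm,circ('top',c,z),cv2.boundingRect(c))
for c in blobs(M['blue'],(400,270,445,310)): print('egg',circ('top',c,.082),cv2.boundingRect(c))
for c in blobs(M['orange'],(200,140,330,250)): print('bowl',circ('top',c,.08),cv2.boundingRect(c))
for c in blobs(M['wood'],(110,190,190,325)):
    print('spat',cv2.minAreaRect(c),cv2.boundingRect(c))
for c in blobs(S['orange'],(260,170,350,240)): print('sidebowl',cv2.boundingRect(c))
print(t[207,360:445:3].tolist()); print(t[165:250:3,401].tolist())
E
```

```text
shaker (array([439.4, 205.9]), array([34.6, 36.7])) (216, 279, 17, 16)
tall (array([426.7,  58.5]), array([53.6, 55. ])) (280, 279, 25, 26)
short (array([422.6, -68. ]), array([61.8, 64.4])) (337, 282, 30, 29)
egg (array([ 433.2, -217.9]), array([44.9, 51.8])) (410, 281, 24, 22)
bowl (array([634.6, 130.3]), array([155. , 155.7])) (227, 163, 71, 70)
spat ((152.74578857421875, 261.82647705078125), (114.48103332519531, 24.299606323242188), 85.03025817871094) (137, 204, 26, 116)
[[124, 130, 136], [123, 130, 137], [121, 128, 133], [107, 115, 123], [103, 110, 118], [100, 108, 116], [113, 120, 129], [137, 147, 157], [138, 147, 157], [138, 148, 158], [137, 147, 156], [137, 147, 158], [136, 146, 156], [136, 145, 156], [138, 146, 158], [137, 147, 157], [136, 146, 156], [138, 147, 157], [138, 147, 158], [137, 147, 157], [137, 146, 157], [170, 182, 184], [164, 177, 182], [163, 174, 182], [161, 172, 185], [83, 87, 91], [86, 91, 95], [82, 86, 90], [134, 140, 145]]
[[126, 132, 137], [109, 115, 120], [122, 128, 134], [126, 134, 143], [123, 133, 143], [125, 133, 143], [125, 133, 143], [135, 146, 156], [138, 148, 159], [137, 147, 157], [137, 146, 158], [138, 147, 157], [136, 146, 157], [138, 148, 158], [136, 146, 157], [137, 147, 157], [137, 147, 158], [139, 149, 158], [138, 147, 158], [137, 147, 156], [136, 146, 156], [130, 141, 150], [131, 140, 151], [132, 142, 151], [135, 144, 154], [81, 86, 89], [132, 139, 145], [132, 140, 144], [131, 138, 143]]
```

```bash
python3 - <<'E'
from h import *
t=cv2.imread('pics/top0.png');s=cv2.imread('pics/side0.png');M=masks(t);S=masks(s);f=t.astype(int)
def proj(n,P):
    p=r.camera_params(n);E=np.array(p['extrinsics']);q=np.array(p['camera_matrix'])@(E[:3,:3]@np.array(P)+E[:3,3]);return np.round(q[:2]/q[2],1)
fl=(f[...,2]>=153)&(f[...,2]<=162)&(f[...,2]-f[...,0]>16)
for c in blobs(fl,(365,170,440,245),200): print('floor',circ('top',c,.025),cv2.boundingRect(c))
rim=(f[...,2]-f[...,0]>14)&(f[...,2]>112)
for c in blobs(rim,(360,165,445,248),200): print('rim',circ('top',c,.036),cv2.boundingRect(c))
dk=M['blue']&(f[...,0]<85)
for c in blobs(dk,(405,275,440,308),30): print('egghole',circ('top',c,.08),cv2.boundingRect(c))
for c in blobs(M['blue'],(400,270,445,310)):
  P=np.array([ray('top',p,.082) for p in c[:,0]]);print('egg lim',P.min(0),P.max(0))
# side checks
sb=s[...,0].astype(int)-s[...,2]>20
for c in blobs(sb,(335,275,375,325)): print('side egg box',cv2.boundingRect(c)); 
m=np.zeros(s.shape[:2]);m[275:325,335:375]=sb[275:325,335:375]
print([(y,np.nonzero(m[y])[0].min(),np.nonzero(m[y])[0].max()) for y in range(284,322,4) if m[y].any()])
print('egg proj top,base',proj('side',(.433,-.221,.082)),proj('side',(.433,-.221,.02)))
g=S['grey']
for nm,roi,z in[('sh',(220,205,246,245),.08),('tall',(245,215,285,245),.115)]:
  for c in blobs(g,roi,30): print(nm,cv2.boundingRect(c))
print('shaker',proj('side',(.4394,.2059,.08)),proj('side',(.4394,.2059,.02)),'tall',proj('side',(.4267,.0585,.115)),proj('side',(.4267,.0585,.02)))
W=blobs(M['wood'],(110,190,190,325))[0]
m=np.zeros(t.shape[:2],np.uint8);cv2.drawContours(m,[W],-1,255,-1)
w=[(y,np.nonzero(m[y])[0].min(),np.nonzero(m[y])[0].max()) for y in range(204,321,2) if m[y].any()];print(w)
E
```

```text
floor (array([ 632.4, -181.7]), array([ 94.1, 155.7])) (379, 177, 43, 61)
rim (array([ 629.3, -178.6]), array([148.6, 150. ])) (368, 174, 66, 65)
egghole (array([ 434.6, -220.5]), array([37. , 38.3])) (414, 283, 18, 18)
egg lim [ 0.41120983 -0.24273239  0.082     ] [ 0.45632598 -0.19328872  0.082     ]
side egg box (343, 284, 22, 36)
[(284, np.int64(349), np.int64(356)), (288, np.int64(343), np.int64(363)), (292, np.int64(343), np.int64(364)), (296, np.int64(343), np.int64(363)), (300, np.int64(344), np.int64(363)), (304, np.int64(346), np.int64(361)), (308, np.int64(344), np.int64(360)), (312, np.int64(343), np.int64(362)), (316, np.int64(345), np.int64(361))]
egg proj top,base [354.6 290. ] [353.8 312.7]
tall (253, 223, 22, 13)
shaker [233.5 215.9] [236.  235.3] tall [264.7 227.3] [267.6 260. ]
[(204, np.int64(157), np.int64(159)), (206, np.int64(141), np.int64(160)), (208, np.int64(137), np.int64(160)), (210, np.int64(137), np.int64(160)), (212, np.int64(137), np.int64(160)), (214, np.int64(137), np.int64(160)), (216, np.int64(137), np.int64(160)), (218, np.int64(137), np.int64(16
[... 1154 characters left out ...]
82, np.int64(150), np.int64(158)), (284, np.int64(150), np.int64(158)), (286, np.int64(150), np.int64(158)), (288, np.int64(150), np.int64(158)), (290, np.int64(151), np.int64(158)), (292, np.int64(151), np.int64(159)), (294, np.int64(151), np.int64(159)), (296, np.int64(151), np.int64(159)), (298, np.int64(151), np.int64(159)), (300, np.int64(151), np.int64(159)), (302, np.int64(152), np.int64(160)), (304, np.int64(152), np.int64(160)), (306, np.int64(152), np.int64(160)), (308, np.int64(152), np.int64(160)), (310, np.int64(152), np.int64(160)), (312, np.int64(152), np.int64(160)), (314, np.int64(153), np.int64(161)), (316, np.int64(153), np.int64(161)), (318, np.int64(153), np.int64(161))]
```

Emit:
drive_tool(steps=[0, 0, -0.0934, 0, 0, 0, 1, 0, 0, -0.0934, 0, 0, 0, 1, 0, 0, -0.0934, 0, 0, 0, 1, 0, 0, -0.0934, 0, 0, 0, 1, 0, 0, -0.0934, 0, 0, 0, 1, 0, 0, 0, 0.011, 0.038, 0, 1, 0, 0, 0, 0.011, 0.038, 0, 1, 0, 0, 0, 0.011, 0.038, 0, 1, 0, 0, 0, 0.011, 0.038, 0, 1, 0, 0, 0, 0.011, 0.038, 0, 1])

```text
time_s: 0.93
tcp_pos: [0.3362, 0.3661, 0.241]
ee_rot: [[1.0, 0.001, -0.001], [0.001, -1.0, -0.001], [-0.001, 0.001, -1.0]]
wrist_force: [0.1, -0.5, 0.5]
gripper_width: 1.002
gripper_force: 0.0
```

Emit:
drive_tool(steps=[0, 0, 0, 0.011, 0.038, 0, 1, 0, 0, 0, 0.011, 0.038, 0, 1, 0, 0, 0, 0.011, 0.038, 0, 1, 0, 0, 0, 0.011, 0.038, 0, 1, 0, 0, 0, 0.011, 0.038, 0, 1, 0, 0, 0, 0.011, 0.038, 0, 1, 0, 0, 0, 0.011, 0.038, 0, 1, 0, 0, 0, 0.011, 0.038, 0, 1, 0, 0, 0, 0, 0, 0, 1, 0, 0, 0, 0, 0, 0, 1])

```text
time_s: 1.77
tcp_pos: [0.4243, 0.0621, 0.2412]
ee_rot: [[1.0, -0.005, -0.001], [-0.005, -1.0, -0.0], [-0.001, 0.0, -1.0]]
wrist_force: [0.9, 0.2, 0.1]
gripper_width: 1.003
gripper_force: 0.0
```

Emit:
drive_tool(steps=[0, 0, 0, 0.001, 0.002, 0.02, 1, 0, 0, 0, 0.001, 0.002, 0.035, 1, 0, 0, 0, 0, 0, 0.035, 1, 0, 0, 0, 0, 0, 0.035, 1, 0, 0, 0, 0, 0, 0.025, 1, 0, 0, 0, 0, 0, 0.015, 1, 0, 0, 0, 0, 0, 0, 1, 0, 0, 0, 0, 0, 0, 0, 0, 0, 0, 0, 0, 0, 0, 0, 0, 0, 0, 0, 0, 0])

```text
time_s: 2.6
tcp_pos: [0.4273, 0.0611, 0.0779]
ee_rot: [[1.0, 0.001, 0.003], [0.001, -1.0, 0.001], [0.003, -0.001, -1.0]]
wrist_force: [-0.2, -0.4, -0.1]
gripper_width: 0.852
gripper_force: 0.0
```

Emit:
drive_tool(steps=[0, 0, 0, 0, 0, 0, 0, 0, 0, 0, 0, 0, 0, 0, 0, 0, 0, 0, 0, 0, 0])

```text
time_s: 2.85
tcp_pos: [0.4268, 0.0604, 0.0774]
ee_rot: [[1.0, 0.0, 0.002], [0.0, -1.0, 0.001], [0.002, -0.001, -1.0]]
wrist_force: [-1.4, 1.2, 4.5]
gripper_width: 0.689
gripper_force: 30.0
```

Emit:
drive_tool(steps=[0, 0, 0, 0, 0, -0.01, 0, 0, 0, 0, 0, 0, -0.03, 0, 0, 0, 0, 0, 0, -0.035, 0, 0, 0, 0, 0.01, 0.015, -0.01, 0, 0, 0, 0, 0.025, 0.03, 0, 0, 0, 0, 0, 0.025, 0.03, 0, 0, 0, 0, 0, 0.025, 0.03, 0, 0, 0, 0, 0, 0.025, 0.03, 0, 0, 0, 0, 0, 0.025, 0.03, 0, 0, 0, 0, 0, 0.025, 0.03, 0, 0])

```text
time_s: 3.68
tcp_pos: [0.5867, -0.1366, 0.161]
ee_rot: [[1.0, -0.001, -0.001], [-0.001, -1.0, 0.001], [-0.001, -0.001, -1.0]]
wrist_force: [1.3, 0.6, -1.4]
gripper_width: 0.688
gripper_force: 30.0
```

Emit:
drive_tool(steps=[0, 0, 0, 0.025, 0.03, 0, 0, 0, 0, 0, 0.015, 0.014, 0, 0, 0, 0, 0, 0.002, 0, 0, 0, 0, 0, 0, 0, 0, 0, 0, 0, 0, 0, 0, 0, 0, 0, 0, 0, 0, 0, 0, 0, 0])

```text
time_s: 4.18
tcp_pos: [0.6274, -0.1779, 0.1614]
ee_rot: [[1.0, 0.001, -0.001], [0.001, -1.0, 0.0], [-0.001, -0.0, -1.0]]
wrist_force: [-0.1, 0.3, -1.4]
gripper_width: 0.68
gripper_force: 30.0
```

```bash
python3 - <<'E'
from h import *
t=r.capture('top');s=r.capture('side');x=r.sense();print(x['tcp_pos'])
o=np.zeros((600,800,3),np.uint8);o[:300,:400]=cv2.resize(t[150:300,200:400+0],(400,300));o[:300,400:]=cv2.resize(t[150:300,300:500],(400,300));
o[300:,:600]=cv2.resize(s[150:350,250:450],(600,300)) if 0 else np.pad(cv2.resize(s[170:320,230:480],(500,300)),((0,0),(0,100),(0,0)))
cv2.imwrite('pics/c2.png',o)
E
```

```text
[ 0.62775266 -0.17778177  0.16193249]
```

View pics/c2.png

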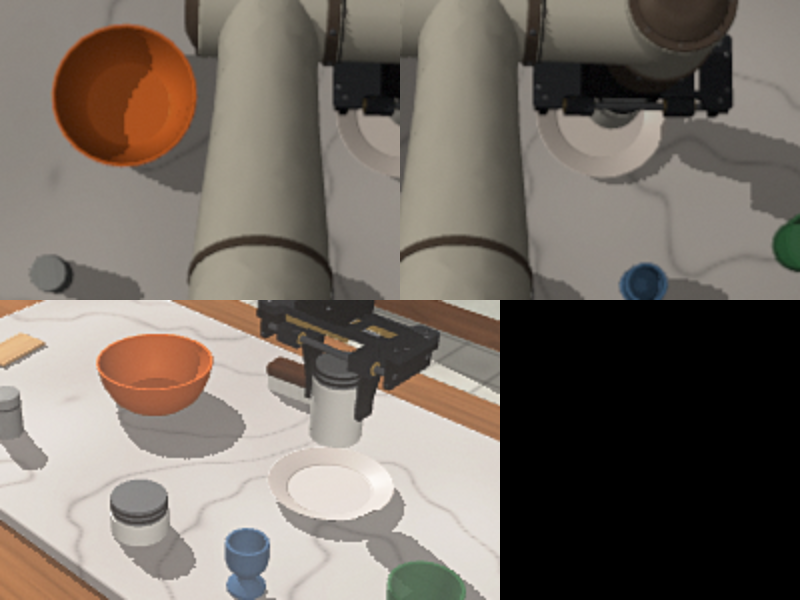

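The jar is held upright above the saucer, whose rim spans columns 364–427 in the side view. The bowl spans columns 278.5–336.5. I check both against the top-view estimates.

```bash
python3 - <<'E'
from h import *
def ext(n,c,rad,z):
    p=r.camera_params(n);E=np.array(p['extrinsics']);a=np.linspace(0,6.283,200)
    P=np.c_[c[0]+rad*np.cos(a),c[1]+rad*np.sin(a),0*a+z];q=(np.array(p['camera_matrix'])@(P@E[:3,:3].T+E[:3,3]).T);q=(q[:2]/q[2]).T
    return q.min(0).round(1),q.max(0).round(1)
print(ext('side',(.6293,-.1786),.075,.036),ext('side',(.6346,.1303),.08,.08))
print(ext('top',(.6293,-.1786),.075,.036),ext('top',(.6346,.1303),.08,.08))
W=cv2.imread('pics/side0.png')[...].astype(int)
m=(W[...,2]-W[...,0]>70)
for c in blobs(m,(270,180,345,232)): print(cv2.boundingRect(c))
E
```

```text
(array([364.6, 242.3]), array([428.5, 279.3])) (array([278.8, 185.9]), array([337.7, 214.3]))
(array([367.2, 173.1]), array([433.5, 238.4])) (array([225.3, 161.5]), array([298.4, 233.3]))
(279, 187, 57, 41)
```

Emit:
drive_tool(steps=[0, 0, 0, 0.001, 0.001, 0.02, 0, 0, 0, 0, 0, 0, 0.025, 0, 0, 0, 0, 0, 0, 0.02, 0, 0, 0, 0, 0, 0, 0.008, 0, 0, 0, 0, 0, 0, 0.003, 0, 0, 0, 0, 0, 0, 0.001, 0, 0, 0, 0, 0, 0, 0, 0, 0, 0, 0, 0, 0, 0, 0])

```text
time_s: 4.95
tcp_pos: [0.6304, -0.1798, 0.0862]
ee_rot: [[1.0, 0.001, 0.003], [0.001, -1.0, -0.0], [0.003, 0.0, -1.0]]
wrist_force: [0.3, -0.3, -2.6]
gripper_width: 0.685
gripper_force: 30.0
```

Emit:
drive_tool(steps=[0, 0, 0, -0.001, -0.001, 0.001, 0, 0, 0, 0, 0, 0, 0.001, 0, 0, 0, 0, 0, 0, 0.0012, 0, 0, 0, 0, 0, 0, 0, 0, 0, 0, 0, 0, 0, 0, 0])

```text
time_s: 5.37
tcp_pos: [0.6287, -0.1788, 0.0825]
ee_rot: [[1.0, 0.001, 0.001], [0.001, -1.0, -0.0], [0.001, 0.0, -1.0]]
wrist_force: [-2.5, 1.6, 5.1]
gripper_width: 0.683
gripper_force: 30.0
```

Emit:
drive_tool(steps=[0, 0, 0, 0, 0, 0, 1, 0, 0, 0, 0, 0, 0, 1, 0, 0, 0, 0, 0, 0, 1, 0, 0, 0, 0, 0, 0, 1, 0, 0, 0, 0, 0, -0.02, 1, 0, 0, 0, 0, 0, -0.035, 1, 0, 0, 0, 0, 0, -0.04, 1, 0, 0, 0, 0, 0, -0.01, 1, 0, 0, 0, -0.018, -0.036, 0, 1, 0, 0, 0, -0.018, -0.036, 0, 1])

```text
time_s: 6.2
tcp_pos: [0.593, -0.1073, 0.1871]
ee_rot: [[1.0, -0.004, 0.003], [-0.004, -1.0, 0.0], [0.003, -0.0, -1.0]]
wrist_force: [-0.2, 0.7, -0.2]
gripper_width: 0.999
gripper_force: 0.0
```

Emit:
drive_tool(steps=[0, 0, 0, -0.018, -0.036, 0, 1, 0, 0, 0, -0.018, -0.036, 0, 1, 0, 0, 0, -0.018, -0.036, 0, 1, 0, 0, 0, -0.018, -0.036, 0, 1, 0, 0, 0, -0.018, -0.036, 0, 1, 0, 0, 0, -0.018, -0.036, 0, 1, 0, 0, 0, -0.018, -0.036, 0, 1, 0, 0, 0, -0.018, -0.036, 0, 1, 0, 0, 0, 0, 0, 0, 1, 0, 0, 0, 0, 0, 0, 1])

```text
time_s: 7.03
tcp_pos: [0.4476, 0.1831, 0.1866]
ee_rot: [[1.0, 0.005, 0.001], [0.005, -1.0, 0.001], [0.001, -0.001, -1.0]]
wrist_force: [-0.2, 0.1, -0.1]
gripper_width: 0.999
gripper_force: 0.0
```

```bash
python3 - <<'E'
from h import *
t=r.capture('top');s=r.capture('side');print(r.sense()['tcp_pos'])
M=masks(t)
for c in blobs(M['grey'],(370,175,435,240)): print('lid',circ('top',c,.12),cv2.boundingRect(c))
o=np.zeros((500,800,3),np.uint8);o[:240,:400]=cv2.resize(t[120:300,200:500],(400,240));o[:480,400:]=cv2.resize(s[160:340,270:420],(400,480))
cv2.imwrite('pics/c3.png',o)
E
```

```text
[0.4483866  0.18105798 0.1863265 ]
lid (array([ 628.1, -180.2]), array([52.9, 55.1])) (393, 187, 27, 25)
```

View pics/c3.png

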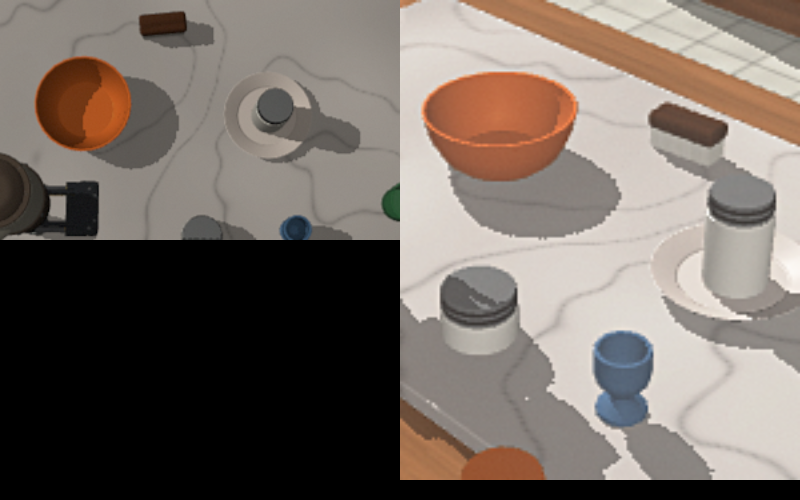

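The jar stands upright in the saucer, lid centre (628,-180) mm, within about 2 mm of the saucer's centre. Next is the shaker.

Emit:
drive_tool(steps=[0, 0, 0, -0.009, -0.025, 0, 1, 0, 0, 0, 0, 0, 0.02, 1, 0, 0, 0, 0, 0, 0.035, 1, 0, 0, 0, 0, 0, 0.035, 1, 0, 0, 0, 0, 0, 0.025, 1, 0, 0, 0, 0, 0, 0.015, 1, 0, 0, 0, 0, 0, 0, 1, 0, 0, 0, 0, 0, 0, 0, 0, 0, 0, 0, 0, 0, 0, 0, 0, 0, 0, 0, 0, 0])

```text
time_s: 7.97
tcp_pos: [0.4405, 0.2064, 0.0577]
ee_rot: [[1.0, -0.001, 0.002], [-0.001, -1.0, 0.002], [0.002, -0.002, -1.0]]
wrist_force: [-0.3, 0.2, 0.8]
gripper_width: 0.851
gripper_force: 0.0
```

Emit:
drive_tool(steps=[0, 0, 0, 0, 0, 0, 0, 0, 0, 0, 0, 0, 0, 0, 0, 0, 0, 0, 0, 0, 0, 0, 0, 0, 0, 0, 0, 0, 0, 0, 0, 0, 0, 0, 0])

```text
time_s: 8.38
tcp_pos: [0.4397, 0.2068, 0.0568]
ee_rot: [[1.0, 0.001, 0.001], [0.001, -1.0, 0.001], [0.001, -0.001, -1.0]]
wrist_force: [0.5, 1.5, 0.0]
gripper_width: 0.481
gripper_force: 0.6
```

Emit:
drive_tool(steps=[0, 0, 0, 0, 0, 0, 0, 0, 0, 0, 0, 0, 0, 0, 0, 0, 0, 0, 0, -0.015, 0, 0, 0, 0, 0, 0, -0.035, 0, 0, 0, 0, 0, 0, -0.04, 0, 0, 0, 0, 0, 0, -0.04, 0, 0, 0, 0, 0, 0, -0.02, 0, 0, 0, 0, 0.017, 0.035, 0, 0, 0, 0, 0, 0.017, 0.035, 0, 0, 0, 0, 0, 0.017, 0.035, 0, 0])

```text
time_s: 9.22
tcp_pos: [0.4898, 0.1002, 0.2063]
ee_rot: [[1.0, 0.002, -0.001], [0.002, -1.0, 0.0], [-0.001, -0.0, -1.0]]
wrist_force: [-0.1, 0.9, -1.8]
gripper_width: 0.453
gripper_force: 30.0
```

Emit:
drive_tool(steps=[0, 0, 0, 0.017, 0.035, 0, 0, 0, 0, 0, 0.017, 0.035, 0, 0, 0, 0, 0, 0.017, 0.035, 0, 0, 0, 0, 0, 0.017, 0.035, 0, 0, 0, 0, 0, 0.017, 0.035, 0, 0, 0, 0, 0, 0.017, 0.035, 0, 0, 0, 0, 0, 0.017, 0.035, 0, 0, 0, 0, 0, 0.017, 0.035, 0, 0, 0, 0, 0, 0, 0, 0, 0, 0, 0, 0, 0, 0, 0, 0])

```text
time_s: 10.05
tcp_pos: [0.6256, -0.1807, 0.2039]
ee_rot: [[1.0, -0.004, -0.004], [-0.004, -1.0, 0.001], [-0.004, -0.001, -1.0]]
wrist_force: [-0.4, -0.2, -1.2]
gripper_width: 0.45
gripper_force: 30.0
```

Emit:
drive_tool(steps=[0, 0, 0, 0.002, -0.001, 0.01, 0, 0, 0, 0, 0, 0, 0.015, 0, 0, 0, 0, 0, 0, 0.01, 0, 0, 0, 0, 0, 0, 0.006, 0, 0, 0, 0, 0, 0, 0, 0, 0, 0, 0, 0, 0, 0, 0, 0, 0, 0, 0, 0, 0, 0])

```text
time_s: 10.63
tcp_pos: [0.6289, -0.1774, 0.1662]
ee_rot: [[1.0, 0.001, 0.001], [0.001, -1.0, -0.0], [0.001, 0.0, -1.0]]
wrist_force: [0.3, -1.1, -1.8]
gripper_width: 0.454
gripper_force: 30.0
```

```bash
python3 - <<'E'
from h import *
s=r.capture('side');print(r.sense()['tcp_pos'])
cv2.imwrite('pics/c4.png',cv2.resize(s[170:290,340:480],(700,600),interpolation=2))
E
```

```text
[ 0.62890438 -0.17759055  0.16633572]
```

View pics/c4.png

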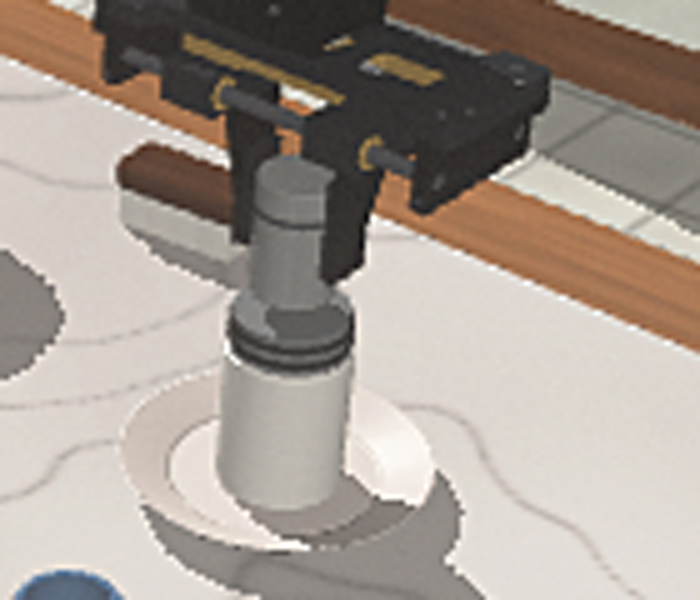

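The shaker hangs over the lid with both centred near crop column 291. Lowering it.

Emit:
drive_tool(steps=[0, 0, 0, 0, 0.0015, 0.003, 0, 0, 0, 0, 0, 0, 0.003, 0, 0, 0, 0, 0, 0, 0.001, 0, 0, 0, 0, 0, 0, 0.001, 0, 0, 0, 0, 0, 0, 0.001, 0, 0, 0, 0, 0, 0, 0, 0, 0, 0, 0, 0, 0, 0, 0])

```text
time_s: 11.27
tcp_pos: [0.6285, -0.1794, 0.1569]
ee_rot: [[1.0, 0.0, 0.0], [0.0, -1.0, -0.0], [0.0, 0.0, -1.0]]
wrist_force: [-1.4, 0.7, 1.4]
gripper_width: 0.456
gripper_force: 30.0
```

Emit:
drive_tool(steps=[0, 0, 0, 0, 0, 0, 1, 0, 0, 0, 0, 0, 0, 1, 0, 0, 0, 0, 0, 0, 1, 0, 0, 0, 0, 0, 0, 1, 0, 0, 0, 0, 0, 0, 1, 0, 0, 0, 0, 0, -0.01, 1, 0, 0, 0, 0, 0, -0.03, 1, 0, 0, 0, 0, 0, -0.03, 1, 0, 0, 0, 0, 0, -0.01, 1, 0, 0, 0, -0.035, 0.008, 0, 1])

```text
time_s: 12.1
tcp_pos: [0.5993, -0.187, 0.2401]
ee_rot: [[1.0, 0.003, 0.011], [0.003, -1.0, -0.002], [0.011, 0.003, -1.0]]
wrist_force: [1.7, -0.9, 0.6]
gripper_width: 0.991
gripper_force: 0.0
```

Emit:
drive_tool(steps=[0, 0, 0, -0.04, 0.008, 0, 1, 0, 0, 0, -0.04, 0.008, 0, 1, 0, 0, 0, -0.04, 0.008, 0, 1, 0, 0, 0, -0.04, 0.008, 0, 1, 0, 0, 0, 0, 0, 0, 1, 0, 0, 0, 0, 0, 0, 1])

```text
time_s: 12.6
tcp_pos: [0.4319, -0.2198, 0.2377]
ee_rot: [[1.0, -0.001, 0.002], [-0.001, -1.0, -0.001], [0.002, 0.001, -1.0]]
wrist_force: [-0.1, 0.1, 0.1]
gripper_width: 1.0
gripper_force: 0.0
```

```bash
python3 - <<'E'
from h import *
t=r.capture('top');s=r.capture('side');print(r.sense()['tcp_pos'])
M=masks(t)
for c in blobs(M['grey'],(370,165,435,240)): print('shaker/lid',circ('top',c,.18),cv2.boundingRect(c))
o=np.zeros((600,800,3),np.uint8);o[:400,:400]=cv2.resize(t[160:260,350:450],(400,400));o[:600,400:]=cv2.resize(s[180:330,330:430],(400,600))
cv2.imwrite('pics/c5.png',o)
E
```

```text
[ 0.43435388 -0.21953126  0.23734854]
shaker/lid (array([ 615.2, -163.5]), array([36. , 45.4])) (393, 188, 14, 23)
```

View pics/c5.png

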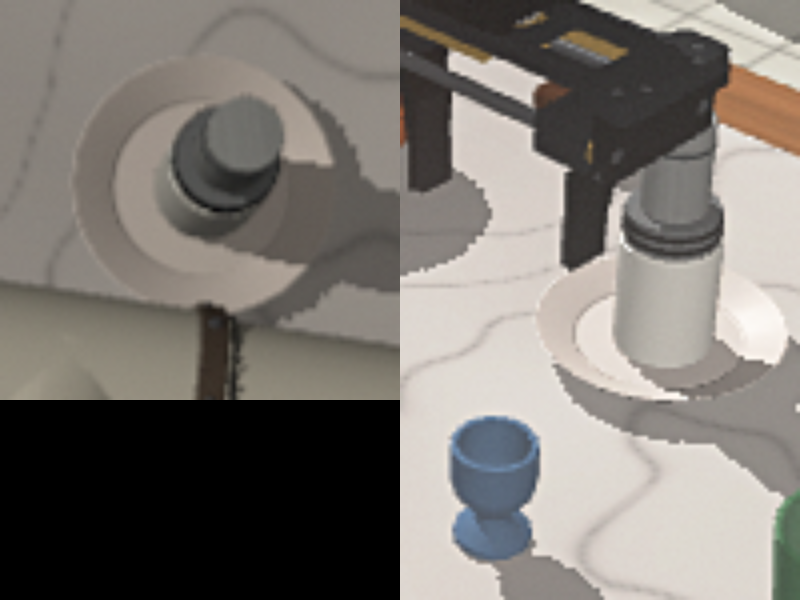

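The shaker stands upright on the lid, its top at about pixel (411.5,193.5), and looks centred. Down to the egg cup.

Emit:
drive_tool(steps=[0, 0, 0, 0, 0.001, 0.02, 1, 0, 0, 0, 0, 0, 0.035, 1, 0, 0, 0, 0, 0, 0.035, 1, 0, 0, 0, 0, 0, 0.035, 1, 0, 0, 0, 0, 0, 0.025, 1, 0, 0, 0, 0, 0, 0.0135, 1, 0, 0, 0, 0, 0, 0, 1, 0, 0, 0, 0, 0, 0, 1, 0, 0, 0, 0, 0, 0, 0, 0, 0, 0, 0, 0, 0, 0])

```text
time_s: 13.53
tcp_pos: [0.435, -0.2205, 0.0741]
ee_rot: [[1.0, 0.001, 0.003], [0.001, -1.0, -0.001], [0.003, 0.001, -1.0]]
wrist_force: [0.3, 0.8, -1.0]
gripper_width: 0.922
gripper_force: 0.0
```

Emit:
drive_tool(steps=[0, 0, 0, 0, 0, 0, 0, 0, 0, 0, 0, 0, 0, 0, 0, 0, 0, 0, 0, 0, 0, 0, 0, 0, 0, 0, 0, 0, 0, 0, 0, 0, 0, 0, 0, 0, 0, 0, 0, 0, 0, 0])

```text
time_s: 14.03
tcp_pos: [0.4335, -0.2204, 0.0731]
ee_rot: [[1.0, 0.0, 0.001], [0.0, -1.0, -0.0], [0.001, 0.0, -1.0]]
wrist_force: [0.1, 0.5, 0.6]
gripper_width: 0.523
gripper_force: 30.0
```

```bash
python3 - <<'E'
from h import *
print(ray('top',(411.5,193.5),.18), ray('top',(505,262),.105))
# spatula
for a,z in [((151,250),.032),((157,316),.032),((157,319.5),.026),((151,243.5),.026),((148.5,205.8),.023)]: print(ray('top',a,z).round(4))
E
```

```text
[ 0.62664947 -0.1824438   0.18      ] [ 0.49782687 -0.39178571  0.105     ]
[0.5196 0.3804 0.032 ]
[0.3729 0.3598 0.032 ]
[0.3652 0.361  0.026 ]
[0.5351 0.3828 0.026 ]
[0.6219 0.3936 0.023 ]
```

Emit:
drive_tool(steps=[0, 0, 0, 0, 0, -0.015, 0, 0, 0, 0, 0, 0, -0.03, 0, 0, 0, 0, 0, 0, -0.03, 0, 0, 0, 0, 0, -0.02, -0.015, 0, 0, 0, 0, 0, -0.039, 0, 0, 0, 0, 0, 0, -0.039, 0, 0, 0, 0, 0, 0, -0.039, 0, 0, 0, 0, 0, 0.01, -0.039, 0, 0, 0, 0, 0, 0.03, -0.02, 0, 0, 0, 0, 0, 0.039, 0, 0, 0])

```text
time_s: 14.87
tcp_pos: [0.5114, -0.0208, 0.1635]
ee_rot: [[1.0, 0.006, -0.0], [0.006, -1.0, 0.001], [-0.0, -0.001, -1.0]]
wrist_force: [0.7, -1.2, 0.1]
gripper_width: 0.525
gripper_force: 30.0
```

Emit:
drive_tool(steps=[0, 0, 0, 0.039, 0, 0, 0, 0, 0, 0, 0.039, 0, 0, 0, 0, 0, 0, 0.03, 0, 0, 0, 0, 0, 0, 0.011, 0, 0, 0, 0, 0, 0, 0, 0, 0, 0, 0, 0, 0, 0, 0, 0, 0])

```text
time_s: 15.37
tcp_pos: [0.6308, -0.0244, 0.1615]
ee_rot: [[1.0, -0.0, -0.003], [-0.0, -1.0, -0.0], [-0.003, 0.0, -1.0]]
wrist_force: [-0.9, 0.3, -0.5]
gripper_width: 0.52
gripper_force: 30.0
```

Lower by 0.085 to about 0.0765, then slowly.

Emit:
drive_tool(steps=[0, 0, 0, 0, 0, 0.02, 0, 0, 0, 0, 0, 0, 0.03, 0, 0, 0, 0, 0, 0, 0.02, 0, 0, 0, 0, 0, 0, 0.01, 0, 0, 0, 0, 0, 0, 0.003, 0, 0, 0, 0, 0, 0, 0, 0, 0, 0, 0, 0, 0, 0, 0, 0, 0, 0, 0, 0, 0, 0])

```text
time_s: 16.03
tcp_pos: [0.6323, -0.0241, 0.0817]
ee_rot: [[1.0, 0.001, 0.003], [0.001, -1.0, 0.0], [0.003, -0.0, -1.0]]
wrist_force: [-0.1, -0.1, 0.3]
gripper_width: 0.519
gripper_force: 30.0
```

Emit:
drive_tool(steps=[0, 0, 0, 0, 0, 0.003, 0, 0, 0, 0, 0, 0, 0.002, 0, 0, 0, 0, 0, 0, 0.001, 0, 0, 0, 0, 0, 0, 0.001, 0, 0, 0, 0, 0, 0, 0.0005, 0, 0, 0, 0, 0, 0, 0, 0, 0, 0, 0, 0, 0, 0, 0])

```text
time_s: 16.62
tcp_pos: [0.6316, -0.0243, 0.0731]
ee_rot: [[1.0, 0.0, 0.001], [0.0, -1.0, -0.0], [0.001, 0.0, -1.0]]
wrist_force: [-1.7, 1.0, 5.6]
gripper_width: 0.518
gripper_force: 30.0
```

Emit:
drive_tool(steps=[0, 0, 0, 0, 0, 0, 1, 0, 0, 0, 0, 0, 0, 1, 0, 0, 0, 0, 0, 0, 1, 0, 0, 0, 0, 0, 0, 1, 0, 0, 0, 0, 0, -0.01, 1, 0, 0, 0, 0, 0, -0.03, 1, 0, 0, 0, 0, 0, -0.04, 1, 0, 0, 0, 0, 0, -0.02, 1, 0, 0, 0, -0.011, -0.0368, 0, 1, 0, 0, 0, -0.011, -0.0368, 0, 1])

```text
time_s: 17.45
tcp_pos: [0.6105, 0.0489, 0.1752]
ee_rot: [[1.0, -0.004, 0.005], [-0.004, -1.0, 0.002], [0.005, -0.002, -1.0]]
wrist_force: [0.5, -0.5, -1.9]
gripper_width: 0.997
gripper_force: 0.0
```

Emit:
drive_tool(steps=[0, 0, 0, -0.011, -0.0368, 0, 1, 0, 0, 0, -0.011, -0.0368, 0, 1, 0, 0, 0, -0.011, -0.0368, 0, 1, 0, 0, 0, -0.011, -0.0368, 0, 1, 0, 0, 0, -0.011, -0.0368, 0, 1, 0, 0, 0, -0.011, -0.0368, 0, 1, 0, 0, 0, -0.011, -0.0368, 0, 1, 0, 0, 0, -0.011, -0.0368, 0, 1, 0, 0, 0, -0.011, -0.0368, 0, 1, 0, 0, -0.0655, 0, 0, 0, 1])

```text
time_s: 18.28
tcp_pos: [0.5088, 0.3866, 0.1729]
ee_rot: [[0.997, 0.073, 0.002], [0.073, -0.997, 0.002], [0.002, -0.002, -1.0]]
wrist_force: [-0.1, -0.4, -0.2]
gripper_width: 0.999
gripper_force: 0.0
```

Emit:
drive_tool(steps=[0, 0, -0.0655, 0, 0, 0, 1, 0, 0, 0, 0, 0, 0, 1, 0, 0, 0, 0, 0, 0, 1])

```text
time_s: 18.53
tcp_pos: [0.5102, 0.3805, 0.1727]
ee_rot: [[0.992, 0.129, 0.0], [0.129, -0.992, 0.0], [0.0, -0.0, -1.0]]
wrist_force: [-0.1, 0.7, 0.1]
gripper_width: 1.001
gripper_force: 0.0
```

```bash
python3 - <<'E'
from h import *
t=r.capture('top');s=r.capture('side');print(r.sense()['tcp_pos'])
M=masks(t);f=t.astype(int)
for c in blobs(M['blue'],(280,170,360,250)): print('egg',circ('top',c,.082),cv2.boundingRect(c))
for c in blobs(M['blue']&(f[...,0]<85),(280,170,360,250),30): print('hole',circ('top',c,.08))
o=np.zeros((600,800,3),np.uint8);o[:300,:]=cv2.resize(t[150:270,120:440],(800,300));o[300:,:]=cv2.resize(s[150:330,160:640],(800,300))
cv2.imwrite('pics/c6.png',o)
E
```

```text
[0.51046557 0.38008602 0.17269012]
egg (array([628.6, -25.7]), array([44.6, 53.9])) (323, 190, 21, 24)
hole (array([632.7, -25.7]), array([36.7, 38. ]))
```

View pics/c6.png

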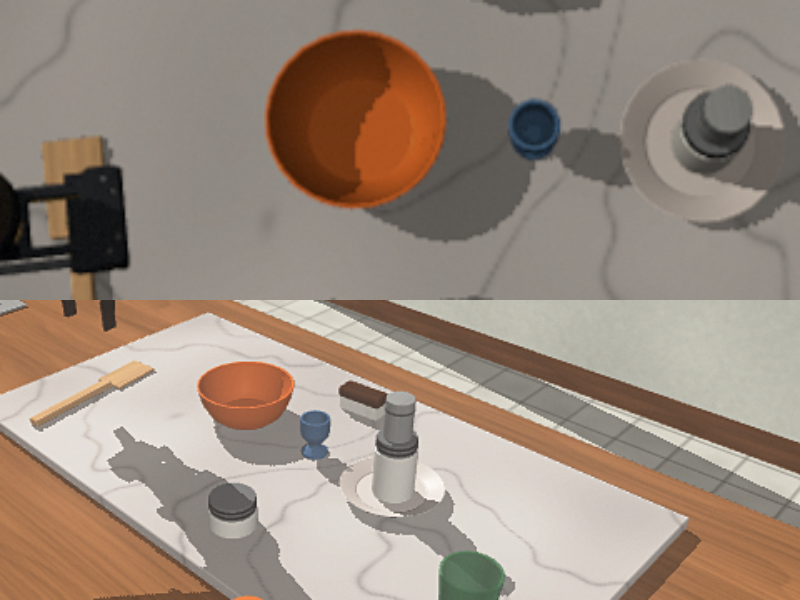

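The egg cup stands upright at (632,-25) mm, right at the target midpoint, and the tower is intact. Descending on the spatula handle.

Emit:
drive_tool(steps=[0, 0, 0, 0, 0, 0.02, 1, 0, 0, 0, 0, 0, 0.035, 1, 0, 0, 0, 0, 0, 0.035, 1, 0, 0, 0, 0, 0, 0.02, 1, 0, 0, 0, 0, 0, 0.01, 1, 0, 0, 0, 0, 0, 0.006, 1, 0, 0, 0, 0, 0, 0, 1, 0, 0, 0, 0, 0, 0, 1, 0, 0, 0, 0, 0, 0, 1])

```text
time_s: 19.38
tcp_pos: [0.5112, 0.3814, 0.0483]
ee_rot: [[0.991, 0.131, 0.003], [0.131, -0.991, 0.003], [0.003, -0.002, -1.0]]
wrist_force: [-0.0, 1.0, 0.3]
gripper_width: 0.996
gripper_force: 0.0
```

Emit:
drive_tool(steps=[0, 0, 0, 0, 0, 0.003, 1, 0, 0, 0, 0, 0, 0.0025, 1, 0, 0, 0, 0, 0, 0, 1, 0, 0, 0, 0, 0, 0, 0, 0, 0, 0, 0, 0, 0, 0, 0, 0, 0, 0, 0, 0, 0, 0, 0, 0, 0, 0, 0, 0, 0, 0, 0, 0, 0, 0, 0, 0, 0, 0, 0, 0, 0, 0, 0, 0, 0, 0, 0, 0, 0])

```text
time_s: 20.22
tcp_pos: [0.5103, 0.3805, 0.0409]
ee_rot: [[0.991, 0.131, 0.0], [0.131, -0.991, 0.0], [0.0, -0.0, -1.0]]
wrist_force: [-0.0, -0.1, -0.5]
gripper_width: 0.554
gripper_force: 0.0
```

Emit:
drive_tool(steps=[0, 0, 0, 0, 0, 0, 0, 0, 0, 0, 0, 0, 0, 0, 0, 0, 0, 0, 0, 0, 0, 0, 0, 0, 0, 0, 0, 0])

```text
time_s: 20.55
tcp_pos: [0.5103, 0.3805, 0.0409]
ee_rot: [[0.991, 0.131, 0.0], [0.131, -0.991, 0.0], [0.0, -0.0, -1.0]]
wrist_force: [-0.5, 0.1, -1.3]
gripper_width: 0.249
gripper_force: 0.1
```

Emit:
drive_tool(steps=[0, 0, 0, 0, 0, 0, 0, 0, 0, 0, 0, 0, 0, 0, 0, 0, 0, 0, 0, 0, 0, 0, 0, 0, 0, 0, -0.008, 0, 0, 0, 0, 0, 0, -0.02, 0, 0, 0, 0, 0, 0, -0.03, 0, 0, 0, 0, 0, 0, -0.03, 0, 0, 0, 0, 0, 0, -0.03, 0, 0, 0, 0, 0, 0, -0.01, 0, 0, 0, 0, 0, 0, 0, 0])

```text
time_s: 21.38
tcp_pos: [0.5116, 0.3818, 0.1732]
ee_rot: [[0.991, 0.131, 0.006], [0.131, -0.991, 0.006], [0.006, -0.005, -1.0]]
wrist_force: [0.3, 0.1, -0.4]
gripper_width: 0.225
gripper_force: 30.0
```

```bash
python3 - <<'E'
from h import *
t=r.capture('top');s=r.capture('side');x=r.sense();print(x['tcp_pos'],x['moment'],x['gripper_width'])
o=np.zeros((600,800,3),np.uint8);o[:,:400]=cv2.resize(t[180:330,90:190],(400,600));o[:400,400:]=cv2.resize(s[80:240,150:310],(400,400))
cv2.imwrite('pics/c7.png',o)
E
```

```text
[0.50963794 0.38004012 0.1682471 ] [-0.09291486  0.01509872 -0.01548071] 0.22488097609505206
```

View pics/c7.png

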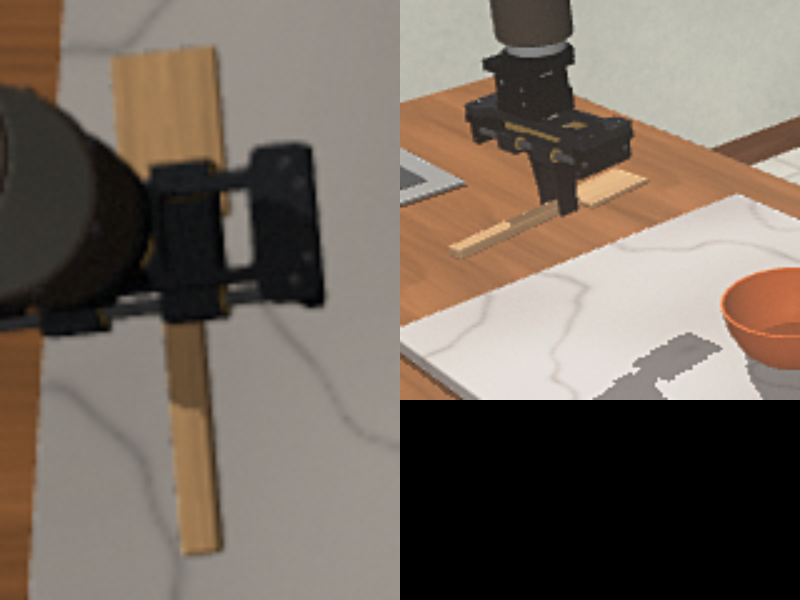

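```bash
python3 - <<'E'
from h import *
a=ray('top',(130.9,192.7),.1505);b=ray('top',(140.1,318.2),.154);print(a,b)
d=(a-b)[:2];L=np.linalg.norm(d);u=d/L;print(L,np.degrees(np.arctan2(d[1],d[0])),a[:2]-.114*u,b[:2]+.146*u)
T=np.array([.5096,.3800]);print('balance-tcp along',(a[:2]-.114*u-T)@u,(b[:2]+.146*u-T)@u)
E
```

```text
[0.62514472 0.39496804 0.1505    ] [0.3672758  0.36149928 0.154     ]
0.26003180241076157 7.39506995042806 [0.51209295 0.38029507] [0.51206141 0.38029098]
balance-tcp along 0.002510191212295391 0.0024783888015338152
```

Spatula held level; its balance point is 2.5 mm ahead of the TCP.

Emit:
drive_tool(steps=[0, 0, 0, 0.01, 0.03, 0, 0, 0, 0, 0, 0.0125, 0.0375, 0, 0, 0, 0, 0, 0.0125, 0.0375, 0, 0, 0, 0, 0, 0.0125, 0.0375, 0, 0, 0, 0, 0, 0.0125, 0.0375, 0, 0, 0, 0, 0, 0.0125, 0.0375, 0, 0, 0, 0, 0, 0.0125, 0.0375, 0, 0, 0, 0, 0, 0.0035, 0.0088, 0, 0, 0, 0, 0, 0, 0, 0, 0, 0, 0, 0, 0, 0, 0, 0])

```text
time_s: 22.32
tcp_pos: [0.6316, 0.1297, 0.1664]
ee_rot: [[0.992, 0.129, -0.004], [0.129, -0.992, -0.001], [-0.004, 0.001, -1.0]]
wrist_force: [0.3, 0.8, -0.9]
gripper_width: 0.226
gripper_force: 30.0
```

Emit:
drive_tool(steps=[0, 0, 0, 0, 0, 0.02, 0, 0, 0, 0, 0, 0, 0.02, 0, 0, 0, 0, 0, 0, 0.01, 0, 0, 0, 0, 0, 0, 0.005, 0, 0, 0, 0, 0, 0, 0, 0, 0, 0, 0, 0, 0, 0, 0, 0, 0, 0, 0, 0, 0, 0])

```text
time_s: 22.9
tcp_pos: [0.6331, 0.1312, 0.115]
ee_rot: [[0.991, 0.132, 0.002], [0.132, -0.991, 0.001], [0.002, -0.0, -1.0]]
wrist_force: [0.5, 0.2, -0.4]
gripper_width: 0.226
gripper_force: 30.0
```

Target z is 0.101; go down 0.012, the last part slowly.

Emit:
drive_tool(steps=[0, 0, 0, -0.001, 0.001, 0.005, 0, 0, 0, 0, 0, 0, 0.003, 0, 0, 0, 0, 0, 0, 0.002, 0, 0, 0, 0, 0, 0, 0.001, 0, 0, 0, 0, 0, 0, 0.001, 0, 0, 0, 0, 0, 0, 0, 0, 0, 0, 0, 0, 0, 0, 0, 0, 0, 0, 0, 0, 0, 0])

```text
time_s: 23.57
tcp_pos: [0.6317, 0.1294, 0.1019]
ee_rot: [[0.991, 0.131, 0.0], [0.131, -0.991, 0.0], [0.0, -0.0, -1.0]]
wrist_force: [-0.5, 0.0, 0.5]
gripper_width: 0.227
gripper_force: 30.0
```

Emit:
drive_tool(steps=[0, 0, 0, 0, 0, 0.001, 0, 0, 0, 0, 0, 0, 0.0005, 0, 0, 0, 0, 0, 0, 0, 0, 0, 0, 0, 0, 0, 0, 0])

```text
time_s: 23.9
tcp_pos: [0.6319, 0.1295, 0.1008]
ee_rot: [[0.991, 0.131, 0.001], [0.131, -0.991, 0.0], [0.001, -0.0, -1.0]]
wrist_force: [-0.3, 0.5, 2.2]
gripper_width: 0.229
gripper_force: 30.0
```

Emit:
drive_tool(steps=[0, 0, 0, 0, 0, 0, 0.5, 0, 0, 0, 0, 0, 0, 0.6, 0, 0, 0, 0, 0, 0, 0.6, 0, 0, 0, 0, 0, 0, 0.6, 0, 0, 0, 0, 0, 0, 0.6, 0, 0, 0, 0, 0, -0.01, 0.6, 0, 0, 0, 0, 0, -0.03, 0.6, 0, 0, 0, 0, 0, -0.04, 0.6, 0, 0, 0, 0, 0, -0.04, 0.6, 0, 0, 0, -0.02, -0.03, -0.02, 0.6])

```text
time_s: 24.73
tcp_pos: [0.6123, 0.1542, 0.2466]
ee_rot: [[0.992, 0.126, 0.01], [0.126, -0.992, 0.001], [0.01, -0.0, -1.0]]
wrist_force: [1.0, 2.1, 1.6]
gripper_width: 0.6
gripper_force: 0.0
```

Emit:
drive_tool(steps=[0, 0, 0, -0.01, -0.039, 0, 0.6, 0, 0, 0, -0.01, -0.039, 0, 0.6, 0, 0, 0, -0.01, -0.039, 0, 0.6, 0, 0, 0, -0.01, -0.039, 0, 0.6, 0, 0, 0, -0.01, -0.039, 0, 0.6, 0, 0, 0, -0.01, -0.039, 0, 0.6, 0, 0, 0, -0.01, -0.039, 0, 0.6, 0, 0, 0, -0.01, -0.039, 0, 0.6, 0, 0, 0, 0, 0, 0, 0.6, 0, 0, 0, 0, 0, 0, 0.6])

```text
time_s: 25.57
tcp_pos: [0.4866, 0.4573, 0.2405]
ee_rot: [[0.991, 0.134, 0.0], [0.134, -0.991, -0.0], [0.0, 0.0, -1.0]]
wrist_force: [0.2, 0.1, -0.0]
gripper_width: 0.603
gripper_force: 0.0
```

```bash
python3 - <<'E'
from h import *
t=r.capture('top');s=r.capture('side');x=r.sense();print(x['tcp_pos'],x['time_s'])
o=np.zeros((600,800,3),np.uint8);o[:340,:]=cv2.resize(t[125:300,210:540],(800,340))[:340];o[340:,:]=cv2.resize(s[150:310,180:540],(800,260))
cv2.imwrite('pics/c8.png',o)
E
```

```text
[0.48779805 0.45501811 0.24076892] 25.6667
```

View pics/c8.png

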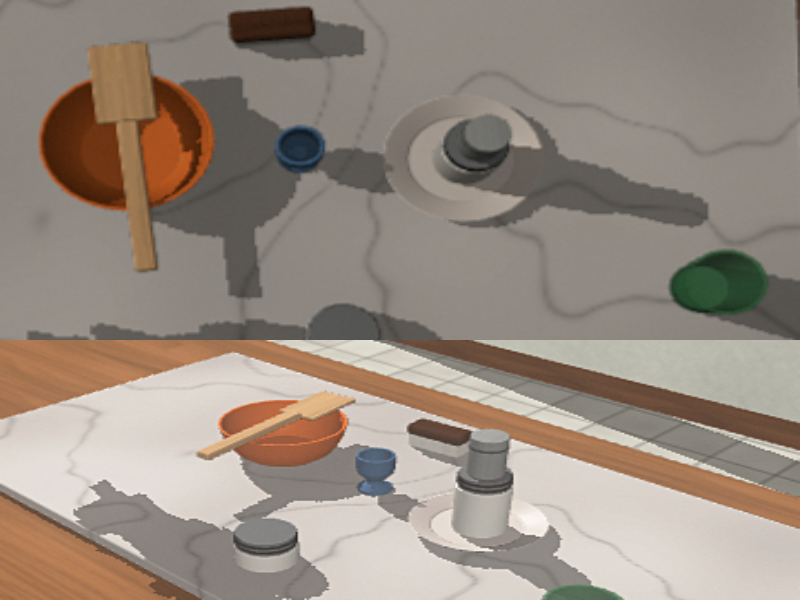

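The spatula lies level across the bowl, with its tip at (258.7,147.1) and handle end at (270.2,263.4). The tower, egg cup, short jar, tumbler and nailbrush all look right. One check of the balance point, then hand in if it is good.

```bash
python3 - <<'E'
from h import *
a=ray('top',(258.7,147),.083);b=ray('top',(270.2,263.6),.086);d=(a-b)[:2];L=np.linalg.norm(d);u=d/L
c=(a[:2]-.114*u+b[:2]+.146*u)/2;e=np.linalg.norm(c-[.6346,.1303]);print(L,c,e)
if abs(L-.26)<.006 and e<.005: print(r.finish_job())
E
```

```text
0.26013556009239674 [0.63318818 0.12599545] 0.004530162499113853
the job is handed in; nothing more can be done
None
```

The job is handed in: the jar is in the saucer, the shaker on its lid, the egg cup midway, and the spatula level across the bowl (balance point measured about 4.5 mm from centre); no bystander was touched and about 26 s were used; the judge's result was not shown.

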